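# Put the smoothing blade in its case and hold the lid on its balance point

## Robot

A 6-joint arm with a two-finger parallel gripper is mounted at the origin on a cart in front of the work surface, level with it; the furniture and walls round the work are solid. World frame = base frame: x ahead of the robot, y to its left, z up, the work surface at z = 0. Lengths are in mm, angles in rad, forces in N, time in s.
With the tool pointing down it reaches from about 325 to 775 mm from the base axis. Payload 9.3 kg.
Tool frame: the origin (TCP) lies midway between the tips of the shut fingers; the grasp point (between the pads) lies 19 mm behind it; z points along the fingers, y is the line along which they close (so a half turn about z gives the same grasp; the last joint's range is limited). The gripper opens to 85 mm and grips with 20 to 120 N. Pads are 22 mm wide; open, the fingers measure 114 mm over their backs; the gripper's body (76 mm by 85 mm) begins 54 mm behind the grasp point. The pads swing forward as they close: fully open they stand 13 mm farther back than shut.
Start: joints at [1.127, 0.259, 0.021, 1.334, 0, 1.418], TCP at [157.697, 526.905, 231.279] pointing down, gripper open.
Joint ranges: [-3.04, 3.04], [-0.91, 1.82], [-1.04, 1.36], [-1.92, 1.95], [-1.52, 1.45], [-3.14, 3.14]. Speed limits (rad/s): [2.22, 2.22, 2.79, 3.14, 3.14, 3.14].

## Interface

Orientations are given as a unit quaternion [w, x, y, z].
In Python, from plant import r gives the robot as it stands. Calls block until the motion is done:
- r.movep(position, orientation): joint-space move of the TCP to a pose.
- r.move_straight(position, ori=None, velocity=150, guard=None): straight line of the TCP; ori=None keeps the orientation; velocity is the mean speed in mm/s. With guard (N) it stops when the force on the tool has changed by that much, and returns True; else False.
- r.move_joints(angles): joint-space move.
- r.move_gripper(opening): finger opening in mm; the grip force is fixed at half the most; returns when the fingers have stopped.
- r.hold(seconds).
- r.ik(position, orientation): joint angles nearest the present ones, or None.
- r.read_state(): the state.
- r.read_camera(name): name is "side" or "top"; returns a dict with "color" (480x640x3 uint8, blue, green, red), "range_z" (480x640 float32, mm along the optical axis (not along the pixel's ray), 0 where there is no reading), "fx", "fy", "cx", "cy" (pixels), "pose" (4x4, takes a point from camera to world coordinates). Camera axes: x right, y down, z forward; pixel columns grow to the right and rows downward; lengths in mm; the calibration is good to about 2 mm. A picture is of the moment at which its call begins.
A pose or a line that the arm cannot do raises r.PlanningError and nothing moves.
- r.sign_off(): hands the job in; it is judged then, once.
The state is a dict: "clock": time; "qpos": joint angles; "joint_vel": joint speeds; "joint_efforts": joint torques, N m; "position": TCP position; "eef_rot": TCP orientation; "force": force on the tool from outside, world axes, zero at the start; "wrist_torque": the same for the moment, N m; "gripper_width": finger opening in mm; "finger_force": force on a finger pad.
Only numpy, scipy, OpenCV 4.12 (cv2) and the standard library are available. Lean on these libraries where they do the work, as an engineer would, in place of code of your own. Each camera call takes 0.05 s, during which the arm holds its last target. There are 200 camera calls.

## Task

Pack up the smoothing blade: take it by its thick grip out of the wooden drying stand and slide it, edge down, fully home into the slot of the plywood case, and let go of it. Then take the case's thrown-back lid by its pull bar, swing it gently up to its balance point, where it would fall neither open nor shut, and finish there still holding the bar, with the lid still, so that I can screw on the lid stay. Leave the jar, the roll of tape and the tape measure where they are, and never let the lid drop.

Things in the scene. Friction and masses are not known exactly. Their poses are not given: they have to be found in the camera images.
- blade_grip (a point): Centre of the grip of the smoothing blade: a plain steel sheet 140 x 3 mm, 54 mm of it showing below a grey plastic grip 140 mm long, 15 mm thick and 22 mm high along its top edge; 76 mm high over all, 0.16 kg. This point lies 65 mm above the blade's lower edge and 11 mm below its top. x runs along the blade, y is across its thickness, z up. It starts standing upright, loose, in the slot of the drying stand, so the grip's centre is 81 mm above the bench.
- blade: The smoothing blade itself: origin at the middle of its lower edge, axes as for blade_grip.
- stand: Drying stand, fixed: a wooden block 170 x 54 x 36 mm, long side along its x, with one slot along x in the middle of its top, 151 x 6 mm and 20 mm deep, that holds the blade at the start. Origin at the centre of its underside.
- case: Plywood case, fixed to the bench: a shallow open tray 200 mm (its x) x 130 mm (its y) x 45 mm high with a wooden slotted block inside, and a hood-shaped lid hinged along the tray's top edge on its +y side (left, seen from the robot). Origin at the centre of the tray's underside, z up.
- slot_mouth (a point): Centre of the mouth of the case's slot, 42 mm above the bench, 12 mm towards -y of the case's centre. The slot runs along the case's x, is 151 mm long, 6 mm wide (mouth bevelled by 4 mm all round) and 30 mm deep: with the blade home its lower edge is 30 mm below this point and its grip's centre 35 mm above. Axes as the case's.
- lid_hinge (a point): Middle of the lid's hinge line, which runs along the case's x, 45 mm above the bench and 65 mm to +y of the case's centre. Axes as the case's.
- lid_bar (a point): Middle of the lid's pull bar: a round steel bar 12 mm thick, parallel to the hinge, about 90 mm clear between its two posts, standing 35 mm off the lid's front wall. It lies 167 mm from the hinge line; with the lid at joint value q it is 167*cos(q+0.156) mm towards -y and 167*sin(q+0.156) mm above the hinge (case axes). Being round it can turn in a grip.
- lid (a joint): The lid: a plywood hood 200 x 130 x 52 mm, 5 mm thick, open underneath, 0.4 kg (varies). Its angle in rad: 0 shut, growing as it opens towards the case's +y; 2.0 is thrown fully back against its stop, where it starts. The hinge is nearly free. The weight stands right over the hinge at 1.12 (the balance point, lid 64 degrees open, bar about 48 mm to -y of the hinge and 160 mm above it); above that it falls open, below it falls shut.
- screw_jar1: Bystander: clear screw-top jar with a flat lid, 60 mm across, 76 mm high, upright. Origin at the centre of its underside.
- masking_tape: Bystander: roll of tape lying flat, 100 mm across, 25 mm high. Origin at the centre of its underside.
- tape_measure: Bystander: tape measure, 75 x 89 x 34 mm. Origin at the centre of its underside.

How it is judged:
By the outcome, as a careful person would: the job done as asked, in the order asked, and still so for the second after the job is handed in, while the arm keeps its last pose, push and grip.
It also fails if it takes over 54 s, if anything falls off the work surface, if the arm or the gripper's body presses on something with over 40 N, if the wrist force passes 120 N, or if a joint passes its speed limit or range.

## Working session

There is one attempt and no reset: what is moved stays moved. The work goes in short steps, each a Python script; the robot and the scene stay as the last script left them, time stands still between calls to the robot, and variables do not carry over. Pictures are saved under pics/ and viewed, at most 10 in all, crops included, and the job is handed in when it is done.

```bash
mkdir -p pics; ls; python3 - <<'E'
from plant import r
import cv2,numpy as np,pickle
d={}
for n in("top","side"):
    c=r.read_camera(n);d[n]=c;cv2.imwrite(f"pics/{n}0.png",c["color"]);print(n,c["fx"],c["cx"],c["cy"],np.round(c["pose"],3).tolist(),(c["range_z"]>0).mean())
pickle.dump(d,open("d0.pkl","wb"))
s=r.read_state();print(s)
E
```

```text
pics
top 492.9597661893625 320.1530154597434 237.76473348947786 [[0.026, -0.997, 0.069, 518.198], [-1.0, -0.026, -0.005, -119.697], [0.007, -0.069, -0.998, 1110.04], [0.0, 0.0, 0.0, 1.0]] 0.996005859375
side 506.86391849068974 319.762594534661 236.08304066329964 [[0.999, -0.032, 0.008, 552.341], [-0.026, -0.628, 0.778, -1098.372], [-0.02, -0.777, -0.629, 846.626], [0.0, 0.0, 0.0, 1.0]] 0.9961588541666667
{'clock': 0.1, 'qpos': array([ 1.12742339e+00,  2.59148533e-01,  2.08433221e-02,  1.33367700e+00,
       -1.35538525e-05,  1.41818768e+00]), 'joint_vel': array([ 0.00051992, -0.00213678,  0.00163918,  0.0005971 , -0.00012544,
       -0.0008965 ]), 'joint_efforts': array([ 4.50919586e-03, -5.56691766e+01,  3.45071197e+01,  1.16603615e-02,
       -1.89050784e-04, -2.91351199e-06]), 'position': array([157.58564279, 526.6914138 , 230.7219756 ]), 'eef_rot': array([-1.67610040e-04,  1.44870524e-01,  9.89450443e-01, -5.68801183e-04]), 'force': array([ 0.3622661 , -0.28627718, -0.38814829]), 'wrist_torque': array([ 0.0010296 , -0.02667448, -0.02036149]), 'finger_force': 0.0, 'gripper_width': 85.60652539880722}
```

View pics/top0.png

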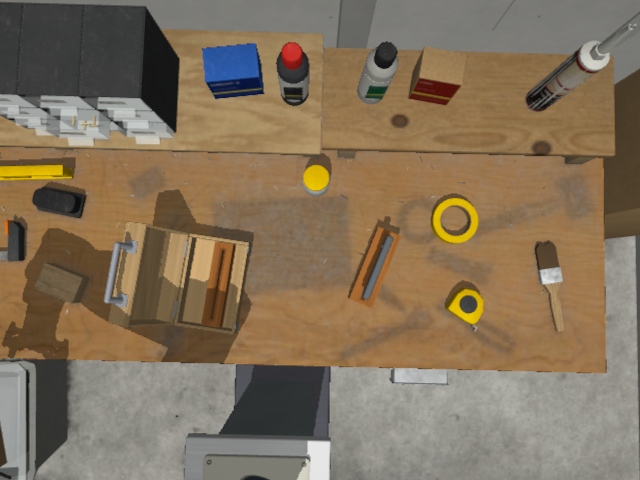

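View pics/side0.png

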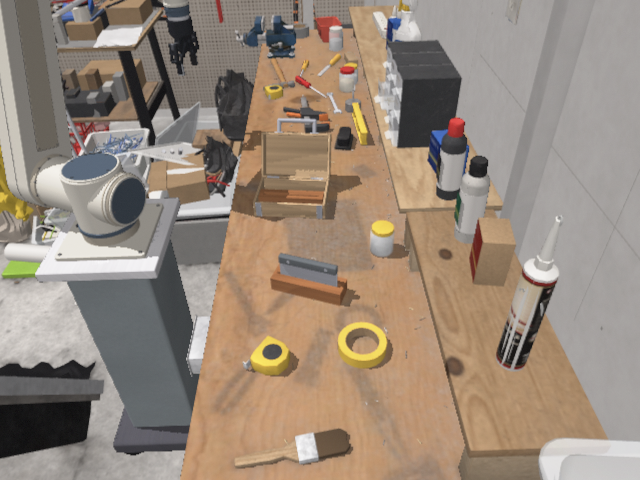

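The top view shows the grey grip running from (388,233) to (366,300) in the stand. The case's red-brown slot block is at about (220,285), the lid is thrown back to the left, and its bar is at (115,272). In the side view the grip is at about (308,267) and the bar at (297,123).

```bash
cat > h.py <<'E'
import numpy as np,cv2
def cloud(c):
    v,u=np.mgrid[:480,:640];z=c["range_z"]
    p=np.stack([(u-c["cx"])/c["fx"]*z,(v-c["cy"])/c["fy"]*z,z],-1)
    P=np.asarray(c["pose"]);return p@P[:3,:3].T+P[:3,3]
def ray(c,uv,h):
    P=np.asarray(c["pose"]);uv=np.atleast_2d(uv).astype(float)
    d=np.c_[(uv[:,0]-c["cx"])/c["fx"],(uv[:,1]-c["cy"])/c["fy"],np.ones(len(uv))]@P[:3,:3].T
    return P[:3,3]+d*((h-P[2,3])/d[:,2:])
def proj(c,p):
    P=np.asarray(c["pose"]);q=(np.atleast_2d(p)-P[:3,3])@P[:3,:3]
    return np.c_[q[:,0]/q[:,2]*c["fx"]+c["cx"],q[:,1]/q[:,2]*c["fy"]+c["cy"]]
def rect(name,m,c,h):
    n,l,s,_=cv2.connectedComponentsWithStats(m.astype(np.uint8));k=1+s[1:,4].argmax()
    v,u=np.nonzero(l==k);W=ray(c,np.c_[u,v],h)[:,:2].astype(np.float32)
    b=cv2.minAreaRect(W);x=b[2] if b[1][0]>b[1][1] else b[2]+90
    # PCA axis
    w,V=np.linalg.eigh(np.cov((W-W.mean(0)).T));a=V[:,1]
    print(name,len(u),"rect",np.round(b[0],1),np.round(b[1],1),"ang",round(x,1),"pca",W.mean(0).round(1),round(np.degrees(np.arctan2(a[1],a[0])),1))
    return l==k
E
python3 - <<'E'
import pickle,numpy as np,cv2
from h import *
d=pickle.load(open("d0.pkl","rb"))
for n in d:
    c=d[n];p=cloud(c);hsv=cv2.cvtColor(c["color"],cv2.COLOR_BGR2HSV);H,S,V=[hsv[...,i].astype(int) for i in range(3)]
    u0=np.mgrid[:480,:640]
    if n=="top":
        R=lambda x0,x1,y0,y1:(u0[1]>=x0)&(u0[1]<x1)&(u0[0]>=y0)&(u0[0]<y1)
        m=rect("grip",R(345,402,215,310)&(S<80),c,92)
        print("grip z",np.median(p[m][:,2]))
        rect("stand",R(340,405,210,315)&(p[...,2]>22),c,36)
        rect("stand+",R(340,405,210,315)&(p[...,2]>28)&(p[...,2]<45),c,36)
        mb=rect("block",R(195,240,235,330)&(S>150)&(p[...,2]>0)&(p[...,2]<50),c,42)
        print(hsv[280,195:245].tolist());print(p[280,195:245,2].round(0))
        mbar=rect("bar",R(95,135,230,315)&(S<60)&(p[...,2]>90),c,170)
        print("bar z",np.percentile(p[mbar][:,2],[10,50,90]),p[mbar].mean(0))
        cv2.imwrite("pics/topcrop.png",cv2.resize(c["color"][210:340,95:260],None,fx=4.5,fy=4.5,interpolation=cv2.INTER_CUBIC))
E
```

```text
grip 501 rect [ 532.1 -244.1] [ 16.9 138.1] ang 158.9 pca [ 531.5 -244.5] 159.0
grip z 90.78389640822309
stand 1969 rect [ 533.  -246.3] [ 55.1 169.7] ang 159.0 pca [ 532.7 -246.3] 159.0
stand+ 1416 rect [ 533.  -246.5] [ 54.7 169.7] ang 159.0 pca [ 532.4 -244.2] 159.1
block 1717 rect [486.3  91.9] [ 44.  181.8] ang 172.7 pca [485.9  91.8] 172.7
[[18, 109, 126], [18, 108, 125], [18, 110, 135], [18, 111, 152], [18, 109, 152], [18, 109, 171], [18, 109, 203], [18, 109, 203], [18, 108, 205], [18, 108, 207], [18, 108, 192], [18, 109, 155], [18, 112, 148], [15, 142, 142], [14, 178, 159], [14, 178, 162], [14, 179, 157], [14, 178, 152], [14, 179, 151], [14, 178, 143], [14, 178, 123], [14, 181, 110], [14, 185, 69], [14, 181, 62], [14, 180, 95], [14, 178, 133], [14, 178, 153], [14, 178, 172], [14, 181, 168], [14, 179, 161], [14, 176, 152], [14, 178, 149], [14, 179, 118], [14, 177, 59], [14, 153, 70], [17, 114, 136], [17, 108, 192], [18, 110, 188], [18, 109, 182], [18, 109, 176], [18, 109, 175], [18, 108, 181], [18, 110, 185], [18, 109, 183], [18, 109, 184], [18, 111, 196], [18, 109, 195], [18, 109, 166], [18, 109, 68], [18, 111, 71]]
[ 4.  8.  8. 10.  5.  7.  8.  6.  5.  5.  4.  8.  7.  6. 39. 41. 41. 43.
 42. 40. 39. 39. 34. 23. 11. 38. 40. 45. 42. 41. 40. 43. 42. 33. 17.  7.
  4.  4.  4.  4. 11.  8.  5. 12.  6. 44. 44. 45. 37. 17.]
bar 730 rect [507.6 252.5] [ 43.2 126.5] ang 172.8 pca [505.3 257.9] 173.9
bar z [152.997902   184.87009979 190.10903735] [505.35487473 253.42612804 180.68754368]
```

View pics/topcrop.png

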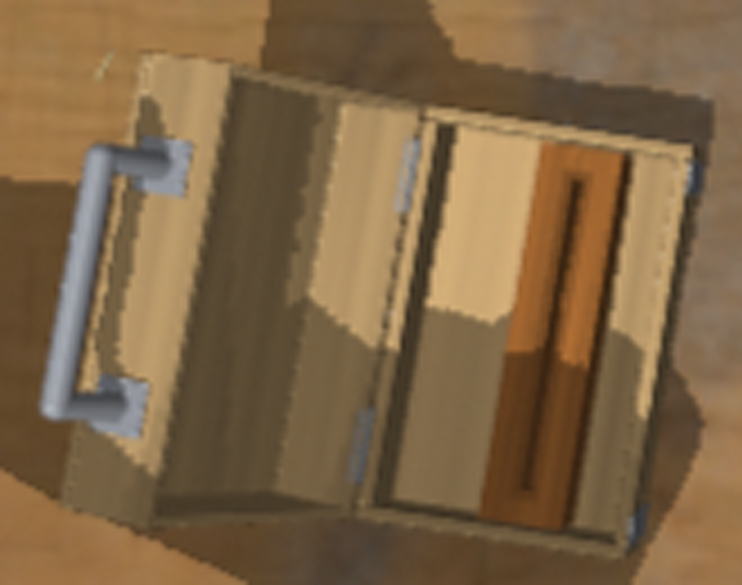

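The crop shows the slot as a dark line from (575,185) to (527,488) in crop pixels (4.5x, offset 95,210). The bar runs from (97,160) to (55,405). Next I refine the slot, the rim and the bar, and check that the poses are reachable.

```bash
python3 - <<'E'
import pickle,numpy as np,cv2
from h import *
c=pickle.load(open("d0.pkl","rb"))["top"];p=cloud(c)
hsv=cv2.cvtColor(c["color"],cv2.COLOR_BGR2HSV).astype(float);V=hsv[...,2];S=hsv[...,1]
# slot line: darkness-weighted column within the block, rows 252..318
ends=[];pts=[]
for v in range(254,316):
    u=575/4.5+95+(527-575)/(488-185)*(v-(185/4.5+210))/1  # crop line
    a=np.arange(int(u)-5,int(u)+6);w=np.clip(np.percentile(V[v,a],75)-V[v,a],0,None);pts.append([(w*a).sum()/w.sum(),v])
pts=np.array(pts);W=ray(c,pts,40)[:,:2]
vx=cv2.fitLine(W.astype(np.float32),cv2.DIST_HUBER,0,.01,.01).ravel()
print("slot line",vx,np.degrees(np.arctan2(vx[1],vx[0])))
e=ray(c,[[95+576/4.5,210+180/4.5],[95+527/4.5,210+492/4.5]],40);print("ends",e,e.mean(0),np.linalg.norm(e[0]-e[1]))
# rim corners from crop, z=45
cr=np.array([[692,146],[622,555],[358,513],[426,105]])/4.5+[95,210]
q=ray(c,cr,45);print("rim",q.round(1).tolist(),q.mean(0))
# bar between the posts
pts=[]
for v in range(252,295):
    a=np.arange(98,122);m=(S[v,a]<60)&(p[v,a,2]>165)
    if m.sum()>2: pts.append([a[m].mean(),v,m.sum()])
pts=np.array(pts);W=ray(c,pts[:,:2],187)[:,:2];print(pts[::8])
l=cv2.fitLine(W.astype(np.float32),cv2.DIST_HUBER,0,.01,.01).ravel();print("bar",l,W[0],W[-1])
be=ray(c,[[95+97/4.5,210+148/4.5],[95+55/4.5,210+412/4.5]],187);print("bar ends",be.round(1),be.mean(0))
E
```

```text
slot line [ 9.9029374e-01 -1.3899045e-01  4.8537750e+02  9.5702988e+01] -7.9894314
ends [[560.09265316  84.40346783  40.        ]
 [410.56316283 101.87134034  40.        ]] [485.32790799  93.13740409  40.        ] 150.54632193758312
rim [[577.7, 28.5, 45.0], [382.6, 54.6, 45.0], [399.2, 180.5, 45.0], [594.1, 156.8, 45.0]] [488.38323719 105.10622615  45.        ]
[[116.  252.    7. ]
 [114.  260.    7. ]
 [113.  268.    7. ]
 [111.5 276.    6. ]
 [110.  284.    7. ]
 [108.5 292.    6. ]]
bar [ 9.9179697e-01 -1.2782329e-01  5.0613470e+02  2.6118604e+02] [545.36899979 255.69905803] [467.06223845 266.26364496]
bar ends [[562.4 255.6 187. ]
 [453.1 266.9 187. ]] [507.76341557 261.25909301 187.        ]
```

```bash
cat >> h.py <<'E'
from scipy.spatial.transform import Rotation as Ro
def quat(y,z,s=1):
    z=np.array(z,float);z/=np.linalg.norm(z);y=np.array(y,float)*s;y-=y@z*z;y/=np.linalg.norm(y)
    x,y_,z_,w=Ro.from_matrix(np.c_[np.cross(y,z),y,z]).as_quat();return np.array([w,x,y_,z_])
A=np.radians(-7.3);CX=np.array([np.cos(A),np.sin(A),0]);CY=np.array([-np.sin(A),np.cos(A),0]);Z=np.array([0,0,1.])
SLOT=np.array([486.5,93.3,42]);HINGE=SLOT+77*CY+3*Z
B=np.radians(-21);BY=np.array([-np.sin(B),np.cos(B),0]);GRIP=np.array([532,-244.3,81])
def barp(q):return HINGE+167*(-np.cos(q+.156)*CY+np.sin(q+.156)*Z)
def lidz(q):return np.cos(q)*CY-np.sin(q)*Z   # into the front wall
E
python3 - <<'E'
from plant import r
from h import *
print(barp(2.),barp(1.12))
for s in(1,-1):
    for n,P,O in[("grip",GRIP-19*Z,quat(BY,-Z,s)),("hi",GRIP+90*Z,quat(BY,-Z,s)),("slot",SLOT+16*Z,quat(CY,-Z,s)),("slothi",SLOT+120*Z,quat(CY,-Z,s))]+[(f"bar{q}",barp(q)+14*lidz(q),quat(np.cross(CX,lidz(q)),lidz(q),s)) for q in(2.,1.7,1.4,1.12)]+[("pre",barp(2.)-80*lidz(2.),quat(np.cross(CX,lidz(2.)),lidz(2.),s))]:
        j=r.ik(P,O);print(s,n,None if j is None else np.round(j,2))
E
```

```text
[508.00513257 261.17382199 184.21113326] [490.11867174 121.54815206 204.79584351]
1 grip [-0.57  0.42 -0.19  0.96  0.   -0.21]
1 hi [-0.57  0.34 -0.01  1.22  0.   -0.21]
1 slot [ 0.02  0.29 -0.41  0.87  0.    0.15]
1 slothi [ 0.02  0.2  -0.24  1.13  0.    0.15]
1 bar2.0 [ 0.49  0.5   0.16  1.5  -0.34  0.67]
1 bar1.7 [ 0.31  0.31 -0.01  1.3  -0.12  0.44]
1 bar1.4 [ 0.07  0.19 -0.17  1.18  0.17  0.2 ]
1 bar1.12 [-0.18  0.17 -0.28  1.15  0.45 -0.05]
1 pre [ 0.54  0.53  0.43  1.75 -0.33  0.72]
-1 grip [-0.57  0.42 -0.19  0.96  0.    2.93]
-1 hi [-0.57  0.34 -0.01  1.22  0.    2.93]
-1 slot [ 0.02  0.29 -0.41  0.87  0.   -2.99]
-1 slothi [ 0.02  0.2  -0.24  1.13  0.   -2.99]
-1 bar2.0 [ 0.49  0.5   0.16  1.5  -0.34 -2.47]
-1 bar1.7 [ 0.31  0.31 -0.01  1.3  -0.12 -2.7 ]
-1 bar1.4 [ 0.07  0.19 -0.17  1.18  0.17 -2.94]
-1 bar1.12 [-0.18  0.17 -0.28  1.15  0.45  3.09]
-1 pre [ 0.54  0.53  0.43  1.75 -0.33 -2.42]
```

```bash
python3 - <<'E'
from plant import r
from h import *
q=r.read_state()
r.move_straight(q["position"]+110*Z,velocity=250)
O=quat(BY,-Z)
r.movep(GRIP+180*Z,O);r.move_gripper(45)
r.move_straight(GRIP+30*Z,velocity=250)
print(r.move_straight(GRIP-19*Z,velocity=60,guard=8))
s=r.read_state();print(s["clock"],s["position"],s["force"])
r.move_gripper(0);s=r.read_state();print(s["clock"],s["gripper_width"],s["finger_force"],s["force"],s["position"])
c=r.read_camera("side");cv2.imwrite("pics/s1.png",cv2.resize(c["color"][180:340,220:430],None,fx=3,fy=3))
E
```

```text
False
5.9 [ 532.21912636 -244.42421361   62.27467525] [-0.54619925  0.01263162 -0.20294292]
6.275 14.221442701306517 59.26323473453522 [-1.25023384 -0.3708223   3.88273723] [ 532.21600167 -244.64808621   62.53497319]
```

View pics/s1.png

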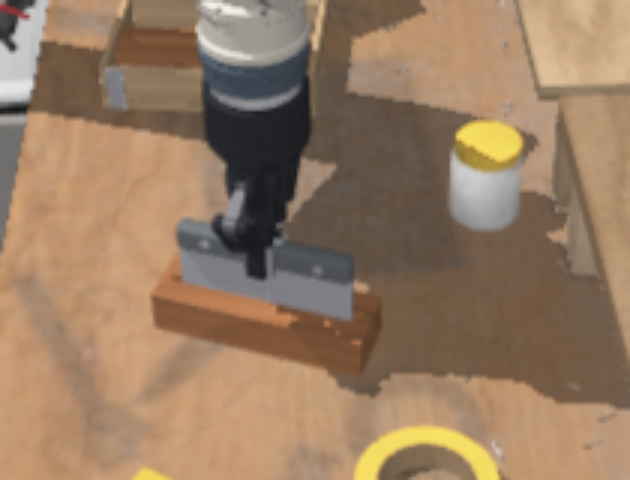

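The fingers close on the middle of the grip, at about (260,250), between its ends at x=178 and x=353. I'll lift it and hover over the slot.

```bash
python3 - <<'E'
from plant import r
from h import *
import pickle
s=r.read_state();p=s["position"]
r.move_straight(p+25*Z,velocity=60);r.move_straight(p+120*Z,velocity=250)
O=quat(CY,-Z)
m=SLOT+140*Z
r.move_straight(m,O,velocity=250)
r.move_straight(SLOT+61*Z,velocity=150)
r.hold(.2)
d={n:r.read_camera(n) for n in("top","side")};pickle.dump(d,open("d1.pkl","wb"))
s=r.read_state();print(s["clock"],s["position"],s["gripper_width"],s["force"],s["wrist_torque"])
c=d["side"];cv2.imwrite("pics/s2.png",cv2.resize(c["color"][110:230,230:380],None,fx=5,fy=5,interpolation=cv2.INTER_CUBIC))
c=d["top"];cv2.imwrite("pics/t2.png",cv2.resize(c["color"][210:340,160:260],None,fx=4.5,fy=4.5,interpolation=cv2.INTER_CUBIC))
print(proj(d["side"],[SLOT+75.5*CX,SLOT-75.5*CX,SLOT])) 
E
```

```text
9.925 [486.82840913  93.29252166 103.63283134] 14.457351823283686 [ 0.64221748 -0.27244383 -1.90971506] [ 0.05160231  0.0077493  -0.01489643]
[[317.6214864  194.34309545]
 [264.73177227 192.18627485]
 [291.04983599 193.25951457]]
```

View pics/s2.png

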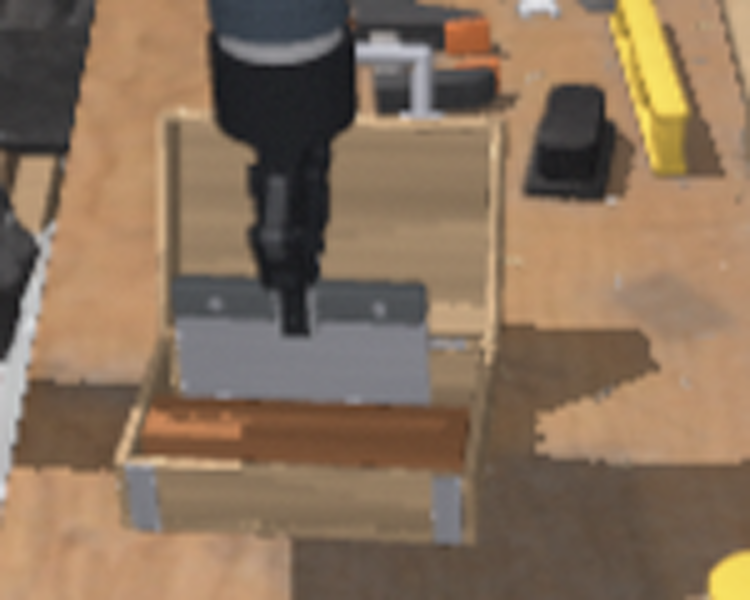

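View pics/t2.png

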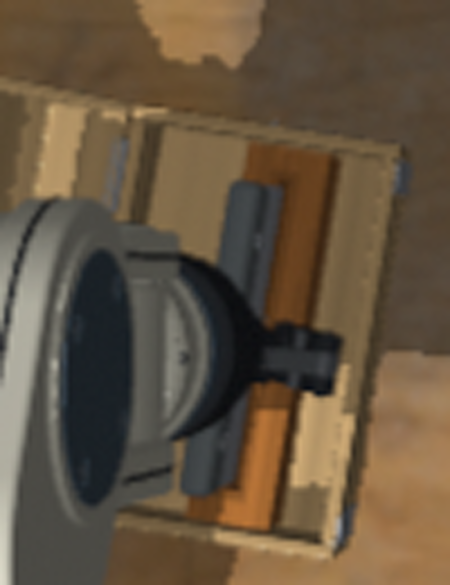

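The side view shows the blade level over the slot block, from x=178 to 428 in the crop against the block's 145 to 467, so it is centred lengthwise. The top view shows the grip running parallel to the slot, from (255,185) to (205,490). Next comes a guarded insertion.

```bash
python3 - <<'E'
import pickle
from plant import r
from h import *
c=pickle.load(open("d1.pkl","rb"))["top"]
for uv in([[160+255/4.5,210+186/4.5]],[[160+208/4.5,210+490/4.5]]):
    w=ray(c,uv,133)[0]-SLOT;print("grip end rel. slot x,y",w@CX,w@CY)
O=quat(CY,-Z)
for z in (85,75,66,58):
    p=SLOT.copy();p[2]=z+.0
    g=r.move_straight(p,O,velocity=30,guard=12);s=r.read_state()
    print(z,g,s["clock"],s["position"].round(1),s["force"].round(1),s["wrist_torque"].round(2))
    if g:break
E
```

```text
grip end rel. slot x,y 68.24738084446564 -5.595343431019629
grip end rel. slot x,y -65.5858850247827 -7.517376089789601
85 True 10.425 [486.4  93.6  87.9] [ 1.4  1.1 -0.5] [ 0.39 -0.22  0.01]
```

```bash
python3 - <<'E'
import pickle
from plant import r
from h import *
d=pickle.load(open("d1.pkl","rb"))
r.move_straight(SLOT+56*Z,quat(CY,-Z),velocity=60)
s=r.read_state();print(s["position"],s["force"],s["wrist_torque"])
e=r.read_camera("top");e2=r.read_camera("side");pickle.dump((e,e2),open("d2.pkl","wb"))
v,u=np.mgrid[:480,:640]
for c in(d["top"],e):
    h=cv2.cvtColor(c["color"],cv2.COLOR_BGR2HSV).astype(int);p=cloud(c)
    for a,b in((249,262),(305,322)):
        m=(v>a)&(v<b)&(u>196)&(u<228)&(h[...,1]<90)
        w=ray(c,np.c_[u[m],v[m]],133)-SLOT;wy=w@CY
        pm=p[m]-SLOT
        top=pm[:,2]>(np.median(pm[:,2])-6)
        print(m.sum(),"y range",np.percentile(wy,[3,50,97]).round(1),"cloud z",np.percentile(pm[:,2],[5,50,95]).round(1),"cloud y",np.percentile((pm@CY),[3,50,97]).round(1))
    print(h[255,208:226].tolist(),p[255,208:226,2].round())
E
```

```text
[486.71173659  93.24445607  98.3329417 ] [ 0.257679    0.06692402 -2.23838345] [0.0279293  0.02357129 0.00526349]
144 y range [-16.6  -4.7   6.5] cloud z [15.7 88.9 93.5] cloud y [-8.3 -2.5 33.6]
195 y range [-16.2  -2.6  12.7] cloud z [ 17.5  89.4 358.4] cloud y [-48.8  -2.9  11.4]
[[18, 109, 129], [18, 103, 119], [19, 59, 82], [100, 24, 65], [96, 18, 69], [96, 18, 71], [100, 21, 73], [95, 22, 71], [100, 24, 64], [105, 20, 52], [98, 23, 44], [100, 14, 54], [110, 12, 65], [120, 4, 62], [11, 69, 63], [14, 178, 76], [14, 178, 90], [14, 177, 95]] [  6.   8.   5. 132. 131. 132. 133. 133. 131. 130. 125. 115.  79.  67.
  57.  13.  37.  40.]
136 y range [-17.2  -5.5   5.2] cloud z [10.9 82.7 87.4] cloud y [-8.5 -2.5 31.8]
204 y range [-16.8  -2.9  12.6] cloud z [ 12.8  84.2 357.9] cloud y [-48.9  -3.4  32.5]
[[18, 110, 130], [18, 109, 131], [18, 98, 115], [24, 18, 69], [100, 23, 68], [100, 22, 70], [100, 21, 72], [100, 21, 72], [95, 22, 71], [95, 26, 60], [102, 27, 47], [102, 26, 49], [105, 17, 61], [110, 12, 65], [5, 25, 62], [13, 151, 76], [14, 177, 91], [13, 174, 95]] [  6.   6.   4. 125. 128. 125. 125. 126. 128. 125. 125. 119.  76.  71.
  58.  16.  35.  41.]
```

```bash
python3 - <<'E'
import pickle
from h import *
e,e2=pickle.load(open("d2.pkl","rb"))
P0=np.array([486.7,93.25,98.3])
v,u=np.mgrid[:480,:640]
h=cv2.cvtColor(e["color"],cv2.COLOR_BGR2HSV).astype(int)
for a,b in((249,268),(305,320)):
    o=[]
    for k in range(a,b):
        m=(h[k,190:230,1]<60)&(h[k,190:230,2]>57)&(cloud(e)[k,190:230,2]>115)
        cols=190+np.nonzero(m)[0]
        if len(cols):o.append([(cols.min()+cols.max())/2,k,len(cols)])
    o=np.array(o);w=ray(e,o[:,:2],128)-P0;print("grip top y rel TCP",np.median(w@CY).round(2),"width px",np.median(o[:,2]))
# slot/block edges in same picture, z=42, rows free of arm
for k in(256,262,314,318):
    print(k,[(i,int(h[k,i,1]),int(h[k,i,2])) for i in range(205,240) if h[k,i,1]>130][::1])
c=pickle.load(open("d0.pkl","rb"))["top"];h0=cv2.cvtColor(c["color"],cv2.COLOR_BGR2HSV).astype(int)
o=[]
for k in range(250,318,4):
    row=h0[k,195:245];m=np.nonzero((row[:,1]>140))[0]+195
    i=np.arange(m.min()+5,m.max()-4);V=h0[k,i,2];j=i[V.argmin()]
    R=ray(c,[[m.min()-.5,k],[m.max()+.5,k],[j,k]],42)-SLOT;o.append(R@CY)
print(np.round(o,1).tolist(),np.median(o,0))
E
```

```text
grip top y rel TCP -0.19 width px 7.0
grip top y rel TCP 10.17 width px 15.0
256 [(223, 171, 76), (224, 178, 89), (225, 177, 95), (226, 176, 103), (227, 178, 102), (228, 178, 103), (229, 180, 102), (230, 177, 98), (231, 179, 81), (232, 171, 61), (233, 154, 73)]
262 [(222, 171, 76), (223, 183, 89), (224, 181, 96), (225, 177, 104), (226, 177, 104), (227, 178, 102), (228, 180, 99), (229, 174, 94), (230, 174, 82), (231, 176, 61), (232, 154, 73)]
314 [(213, 161, 95), (214, 175, 137), (215, 177, 161), (216, 177, 182), (217, 177, 179), (218, 179, 170), (219, 177, 163), (220, 178, 165), (221, 179, 145), (222, 175, 67), (223, 170, 66)]
318 [(210, 150, 80), (211, 150, 75), (212, 176, 71), (213, 179, 108), (214, 176, 151), (215, 180, 174), (216, 178, 181), (217, 178, 176), (218, 179, 165), (219, 178, 165), (220, 181, 148), (221, 178, 86), (222, 174, 63), (223, 141, 83), (239, 132, 106)]
[[20.4, -24.4, 2.3], [21.1, -23.7, 0.8], [19.7, -23.0, 1.5], [20.4, -24.4, 0.1], [21.0, -23.7, 0.8], [19.6, -23.0, 1.5], [20.3, -24.4, 0.0], [21.0, -23.7, 0.7], [21.6, -23.0, 1.4], [22.3, -24.4, 0.0], [20.9, -23.7, 0.7], [21.6, -23.0, 1.4], [20.1, -24.4, 2.1], [20.8, -23.7, 0.6], [21.5, -25.2, 1.3], [20.0, -24.5, 2.0], [20.7, -23.7, 0.6]] [ 20.7943036  -23.74343148   0.83486755]
```

```bash
python3 - <<'E'
import pickle
from h import *
e,c=pickle.load(open("d2.pkl","rb"));P0=np.array([486.7,93.25,98.3])
h=cv2.cvtColor(c["color"],cv2.COLOR_BGR2HSV).astype(int)
for col in(270,278,296,304,312):
    print(col,[(k,h[k,col].tolist()) for k in range(163,202)][::1] if col==304 else "")
    s=h[160:205,col];g=np.nonzero((s[:,1]<60))[0]+160;b=g.max()+.5
    top=g.min()-.5;
    tr=[g[i] for i in range(1,len(g)) if h[g[i],col,2]-h[g[i]-1,col,2]>25]
    for z in(50,):
        w=ray(c,[[col,b]],z)[0]-P0;print(" bottom row",b,"x,y rel",(w@CX).round(1),(w@CY).round(1),"slot front mouth row at centre line",proj(c,SLOT+(w@CX)*CX)[0])
    print(" junction",tr, [ (ray(c,[[col,t-.5]],98.3+19-11)[0]-P0)@CY for t in tr])
E
```

```text
270 
 bottom row 190.5 x,y rel -59.5 -2.2 slot front mouth row at centre line [270.2974718  192.41324177]
 junction [] []
278 
 bottom row 191.5 x,y rel -36.0 -5.6 slot front mouth row at centre line [278.45599215 192.74594285]
 junction [np.int64(176)] [np.float64(-10.802973768015553)]
296 
 bottom row 191.5 x,y rel 14.6 -1.9 slot front mouth row at centre line [296.16359782 193.46805166]
 junction [np.int64(177)] [np.float64(-12.42517569443527)]
304 [(163, [16, 86, 158]), (164, [16, 87, 155]), (165, [16, 86, 152]), (166, [16, 86, 151]), (167, [15, 74, 131]), (168, [15, 12, 84]), (169, [108, 15, 84]), (170, [105, 17, 89]), (171, [105, 18, 86]), (172, [110, 16, 93]), (173, [110, 15, 102]), (174, [110, 16, 94]), (175, [108, 16, 80]), (176, [115, 15, 105]), (177, [116, 13, 135]), (178, [120, 12, 133]), (179, [120, 12, 133]), (180, [124, 13, 135]), (181, [120, 13, 136]), (182, [116, 13, 134]), (183, [124, 13, 134]), (184, [124, 13, 133]), (185, [125, 11, 135]), (186, [124, 13, 134]), (187, [120, 12, 132]), (188, [120, 12, 133]), (189, [124, 14, 132]), (190, [124, 15, 134]), (191, [158, 8, 124]), (192, [8, 55, 115]), (193, [12, 141, 114]), (194, [12, 141, 123]), (195, [12, 139, 119]), (196, [12, 140, 113]), (197, [12, 139, 108]), (198, [12, 137, 110]), (199, [12, 139, 114]), (200, [12, 140, 115]), (201, [12, 141, 119])]
 bottom row 192.5 x,y rel 37.7 -5.3 slot front mouth row at centre line [304.27575924 193.79886224]
 junction [np.int64(177)] [np.float64(-10.909278097158344)]
312 
 bottom row 192.5 x,y rel 60.0 -3.7 slot front mouth row at centre line [312.16054414 194.12040049]
 junction [np.int64(177)] [np.float64(-9.39515694883877)]
```

The arm and camera agree to about 0.2 mm. The blade hangs about 2 mm lower in the grip than I assumed, so the stop was a touch on the bevel, and the slot line reads about 0.8 mm to +y. I'll retry with that shift.

```bash
python3 - <<'E'
from plant import r
from h import *
O=quat(CY,-Z)
for dy in(1,2.2,0,-1.2,3.4):
    p=SLOT+dy*CY
    p[2]=96;r.move_straight(p,O,velocity=60)
    p[2]=57;g=r.move_straight(p,O,velocity=25,guard=14);s=r.read_state()
    print(dy,g,s["clock"],s["position"].round(1),s["force"].round(1),s["wrist_torque"].round(2),s["gripper_width"])
    if s["position"][2]<80:break
E
```

```text
1 True 12.4833 [486.6  94.3  58.5] [-0.9 -0.5  5.5] [-0.02  0.17  0.  ] 13.963483830823826
```

```bash
python3 - <<'E'
from plant import r
from h import *
import pickle
r.move_gripper(45);s=r.read_state();print(s["force"],s["gripper_width"])
r.move_straight(s["position"]+150*Z,velocity=200)
r.movep(barp(2.)-90*lidz(2.)+40*Z,quat(np.cross(CX,lidz(2.)),lidz(2.)))
d={n:r.read_camera(n) for n in("top","side")};pickle.dump(d,open("d3.pkl","wb"))
s=r.read_state();print(s["clock"],s["position"])
c=d["top"];p=cloud(c);h=cv2.cvtColor(c["color"],cv2.COLOR_BGR2HSV);v,u=np.mgrid[:480,:640]
m=rect("grip",(u>190)&(u<235)&(v>235)&(v<330)&(h[...,1]<80)&(p[...,2]>70)&(p[...,2]<110),c,88);print(np.percentile(p[m][:,2],[20,50,80]))
c=d["side"];a=c["color"][70:230,220:400];b=d["top"]["color"][210:340,85:260]
cv2.imwrite("pics/s3.png",np.vstack([cv2.resize(a,(400,300)),cv2.resize(b,(400,298))]))
E
```

```text
[-0.3536391   0.21679422  0.04250698] 44.720228852698945
14.8167 [513.062401   296.63342801 305.92809751]
grip 590 rect [487.6  95.9] [ 18.4 138. ] ang 172.7 pca [487.9  95.9] 172.4
[82.43331642 85.92783114 87.79810489]
```

View pics/s3.png

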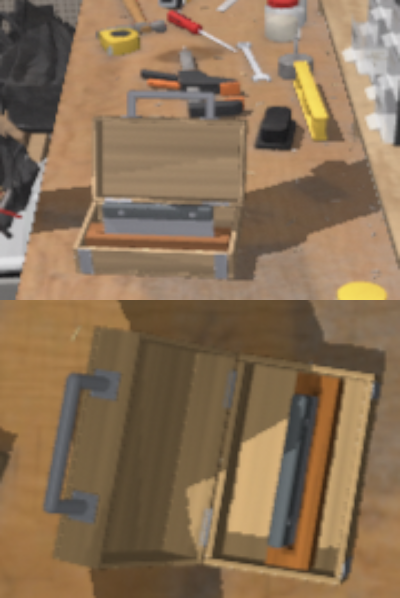

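The blade stands home in the slot, with its grip top at about 87 mm. The lid is still thrown back, and the bar is clear at about (65,440) in the lower crop. Next I grasp the bar along the wall normal.

```bash
python3 - <<'E'
from plant import r
from h import *
O=quat(np.cross(CX,lidz(2.)),lidz(2.));b=barp(2.);l=lidz(2.)
r.move_straight(b-50*l,O,velocity=150)
g=r.move_straight(b+15*l,O,velocity=60,guard=8);s=r.read_state();print(g,s["clock"],s["position"],b+15*l,s["force"])
if not g:
    for w in(22,0):
        r.move_gripper(w);s=r.read_state();print(s["gripper_width"],s["force"].round(1),s["wrist_torque"].round(2),s["finger_force"],s["position"].round(1))
c=r.read_camera("side");cv2.imwrite("pics/s4.png",cv2.resize(c["color"][70:230,220:400],None,fx=3.5,fy=3.5))
E
```

```text
False 16.725 [507.36609095 255.15992279 170.89793707] [507.21196955 254.98221597 170.57167186] [ 0.03459759  0.3732221  -0.38953754]
21.745575936703187 [-0.2  0.4  0.4] [ 0.36 -0.09  0.  ] 0.0 [507.2 255.1 170.6]
10.04728793197544 [-0.1  3.   1.9] [ 0.7   0.   -0.01] 58.44267725944519 [507.3 255.3 170.7]
```

View pics/s4.png

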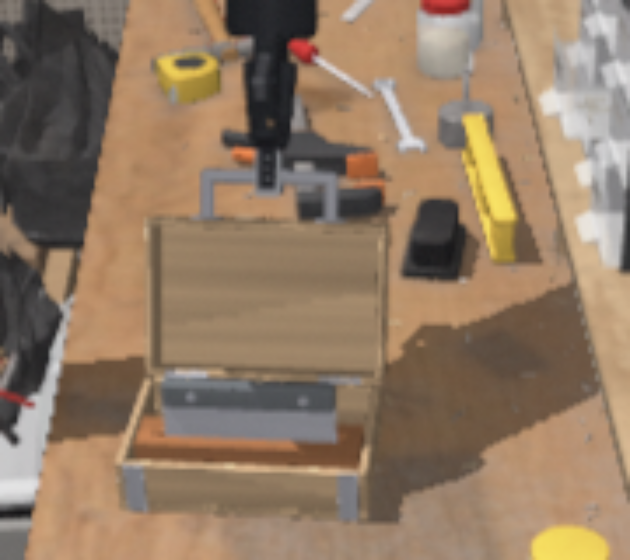

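The fingers hold the bar mid-span at about (268,178) with low side force. Now I swing along the arc, turning the tool with the lid.

```bash
python3 - <<'E'
from plant import r
from h import *
import pickle
for q in np.linspace(2.,1.12,9)[1:]:
    l=lidz(q);g=r.move_straight(barp(q)+15*l,quat(np.cross(CX,l),l),velocity=35,guard=30)
    s=r.read_state();print(round(q,2),g,round(s["clock"],1),s["position"].round(1),s["force"].round(1),s["wrist_torque"].round(2),round(s["gripper_width"],1))
    if g:break
r.hold(.3)
d={n:r.read_camera(n) for n in("top","side")};pickle.dump(d,open("d4.pkl","wb"))
s=r.read_state();l=lidz(1.12);b=s["position"]-15*l-HINGE;print(s["force"],"q from arm",np.arctan2(b@Z,-b@CY)-.156,np.hypot(b@Z,b@CY))
a=d["side"]["color"][70:230,220:400];b=d["top"]["color"][210:340,85:260]
cv2.imwrite("pics/s5.png",np.vstack([cv2.resize(a,(400,300)),cv2.resize(b,(400,298))]))
E
```

```text
1.89 False 18.0 [505.4 240.7 179.5] [-0.4  2.1  3.2] [ 0.54  0.13 -0.  ] 9.9
1.78 False 18.6 [503.5 225.8 186.3] [-0.2  1.7  3.6] [ 0.45  0.1  -0.09] 9.8
1.67 False 19.3 [501.5 210.1 191.5] [-0.1  1.7  2.6] [ 0.33  0.1  -0.01] 10.3
1.56 False 19.9 [499.4 193.8 195.1] [0.  1.9 0.2] [ 0.1  -0.07 -0.01] 9.7
1.45 False 20.5 [497.2 177.1 196.7] [ 1.5  1.4 -3.9] [-0.19 -0.34 -0.  ] 9.7
1.34 False 21.1 [495.1 160.6 196.5] [ 3.1  1.  -8.2] [-0.51 -0.61 -0.12] 9.6
1.23 False 21.8 [492.9 144.  194.5] [  4.8   2.9 -14.1] [-0.8  -0.88 -0.32] 9.6
1.12 False 22.4 [490.9 128.1 190.7] [  6.1   4.1 -15.8] [-1.07 -0.93 -0.42] 9.9
[  6.70959243   3.48396478 -16.48666016] q from arm 1.1209067299236428 166.3981212357585
```

View pics/s5.png

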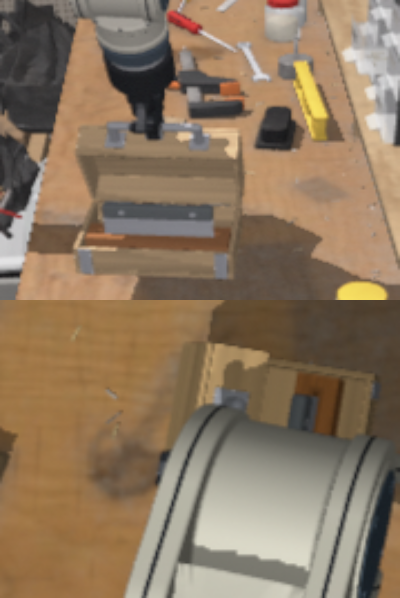

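The lid stands at q≈1.12 with the bar still held, near (148,128) in the upper crop, and the blade is home beneath it. The remaining load is radial, through the hinge, so it doesn't turn the lid. I'll hand in.

```bash
python3 - <<'E'
from plant import r
r.hold(.5);s=r.read_state();print(s["clock"],abs(s["joint_vel"]).max(),s["force"],s["gripper_width"])
print(r.sign_off())
E
```

```text
23.2833 0.0017901196296970724 [  7.06086252   3.70454566 -15.67393144] 9.829247954625524
the job is handed in; nothing more can be done
None
```

The job is handed in at 23.3 s: the blade is home in the case slot and released, and the arm is holding the lid by its bar, still, at about 1.12 rad by the arm's position (the balance point).

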